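Slide the battery box home in its charging dock

TASK

The tall orange battery box of the field sampler is too heavy and top-heavy to be carried: with the fingertips, push it low, at its black kick foot, so that it slides along the bench, upright, into the charging dock until it sits fully home and square against the blue stop, between the yellow lines; do not lift it, tip it or use its carrying handle. Then press the green button on the dock fully down to start the charge, and let go. Leave everything else on the bench where it stands.

Things in the scene. Friction and masses are not known exactly. Their poses are not given: they have to be found in the camera images.
- battery_box: loose upright orange box, 80 (x) x 120 (y) x 200 mm tall, 0.75 to 1 kg, with a black kick foot, 120 wide and 30 mm tall, proud of its -x face by 36 mm (pushing face at x = -76 mm). Origin: under the middle of the 80 x 120 body, z up, x towards the stop (brass contacts on +x face). It starts 65 to 100 mm short of home, up to 14 mm off centre and 0.2 rad askew. Pushed below 50 mm it slides; from half height up it tips
- carry_handle: black bar handle fixed on top of the battery box, 92 mm long along the box's y, 12 mm thick, rising 34 mm above the top. Origin: on the box's top at its middle (200 mm above the box's origin). Not to be used
- dock: charging dock fixed to the bench, z up. Origin: on the bench, middle of the robot-facing face of its blue stop (208 wide, 20 thick, 60 mm tall); x points away from the robot, out of the stop's back. The bay on the -x side is bare bench painted green, 130 mm long, between two flat painted yellow lines whose inner edges lie at y = +-92 mm: nothing guides the box sideways
- bay (a point): point on the bench in the dock where the battery box's origin lies when the box is fully home: x = -40 mm, y = 0 of the dock, same axes. The pushing face of the kick foot then stands at x = -116 mm of the dock
- charge (a joint): travel of the green spring button in m: 0 up, 0.006 fully down; needs about 5 N, pressed straight down, springs back
- charge_top (a point): middle of the top of the green button (28 mm across), on a grey post 50 x 50 x 45 mm tall at the dock's +y side; the button lies at x = -28, y = +155 mm of the dock
- rack_a: white foam rack with clear tubes, two with blue caps, 70 x 120 x 118 mm tall, loose, beside the dock's -y side; origin under its centre. Leave alone
- rack_b: a second white foam rack with tubes, 70 x 120 x 118 mm tall, loose, far left on the bench; origin under its centre. Leave alone
- cup_a: clear empty cup, 72 mm across and 100 mm tall, loose, left of the box's way; origin under its centre. Leave alone
- cup_b: another clear cup, 72 mm across and 100 mm tall, loose, far left; origin under its centre. Leave alone
- tip_box: purple and grey pipette-tip box 90 x 120 x 57 mm, loose, far right on the bench; origin under its centre. Leave alone
- jar: glass jar with blue lid, 70 mm across, 85 mm tall, loose, behind the dock; origin under its centre. Leave alone
- marker: orange marker pen 130 x 13 x 13 mm lying behind the dock; origin under its centre. Leave alone
There are look-alikes about, which are no part of the job. Of the things that look like the battery_box, the middle-sized one is meant.

How it is judged:
By the outcome, as a careful person would: the job done as asked, in the order asked, and still so for the second after the job is handed in, with the robot touching nothing.
It also fails if it takes over 51 s, if anything falls off the work surface, if the arm or the gripper's body presses on something with over 40 N, if the wrist force passes 120 N, or if a joint passes its speed limit or range.

ROBOT

A 6-joint arm with a two-finger parallel gripper is mounted at the origin on the work surface. World frame = base frame: x ahead of the robot, y to its left, z up, the work surface at z = 0. Lengths are in mm, angles in rad, forces in N, time in s.
With the tool pointing down it reaches from about 275 to 725 mm from the base axis. Payload 5.6 kg.
Tool frame: the origin (TCP) lies where the fingers leave the gripper's body, on its centre line; the fingertips stand 73 mm ahead of it and the grasp point (between the pads) lies 54 mm ahead of it; z points along the fingers, y is the line along which they close (so a half turn about z gives the same grasp; the last joint's range is limited). The gripper opens to 85 mm and grips with 20 to 120 N. Pads are 22 mm wide; open, the fingers measure 114 mm over their backs; the gripper's body (76 mm by 85 mm) begins 54 mm behind the grasp point. The pads swing forward as they close: fully open they stand 13 mm farther back than shut.
Start: joints at [-0.971, 0.255, 0.108, 0, -1.424, -0.285], TCP at [170.314, -522.959, 303.883] pointing down, gripper open.
Joint ranges: [-2.95, 2.95], [-1.21, 1.97], [-1.09, 1.5], [-2.87, 1.71], [-2.94, -0.07], [-3.05, 3.05]. Speed limits (rad/s): [2.57, 2.57, 3.14, 3.14, 3.14, 3.14].

INTERFACE

Orientations are given as a 3x3 rotation matrix whose columns are the frame's x, y, z axes.
In Python, from station import robot gives the robot as it stands.
- The arm moves only by the tool servo_tool, never from a script. Its argument "deltas" is text: rows parted by semicolons, each of 5 numbers parted by spaces: the shift along the tool's x, y, z in cm, then the turn about the tool's z in rad, then the closure, from 0 (fully open) to 1 (shut). In form: tx ty tz roll grip; .... A call has 1 to 5 rows; each row is the pose to reach, as a shift and turn from the pose commanded when the call began, along the tool's axes at that moment; what a row does not reach only later rows make up. A row lasts 1/10 s, in which the tool goes at most 50 mm and 8.59 degrees, less where a joint would pass 70% of its speed; a pose out of reach is approached as far as the arm can. A call with a gripper value outside its range is refused whole. The fingers move at their own pace and stop on an object; "force" is the grip in N (left out, the last holds). Time passes only in rows, so rows that repeat a pose let the fingers close. It gives the time, the measured TCP pose, the force, the opening and the grip force at its end, in the units of the state.
- robot.get_state(): the state, without advancing time (a new reading comes with each control period).
- robot.camera(name): name is "side" or "top" or "wrist"; returns the picture (420x560x3 uint8, blue, green, red); there is no depth.
- robot.calibration(name): a dict with "fx", "fy", "cx", "cy" (pixels), "world_from_camera" (4x4, takes a point from camera to world coordinates); the wrist camera has in their place "T_tool_cam" (4x4, takes a point from camera to tool coordinates, whose origin is the TCP and whose axes are the flange's). Camera axes: x right, y down, z forward; pixel columns grow to the right and rows downward; lengths in mm; the calibration is good to about 2 mm. The wrist camera is an equidistant fisheye: a pixel r from the principal point sees the ray r / f radians off the axis. A picture is of the moment at which its call begins: read the wrist's pose just before it. calibration takes no time and is no camera call.
- robot.hand_in(): hands the job in; it is judged then, once.
The state is a dict: "time_s": time; "qpos": joint angles; "joint_vel": joint speeds; "effort": joint torques, N m; "eef_pos": TCP position; "eef_rot": TCP orientation; "force": force on the tool from outside, world axes, zero at the start; "torque": the same for the moment, N m; "gripper_width": finger opening in mm; "grasp_force": force on a finger pad.
Only numpy, scipy, OpenCV 4.12 (cv2) and the standard library are available. Lean on these libraries where they do the work, as an engineer would, in place of code of your own. Each camera call takes 0.05 s, during which the arm holds its last target. There are 200 camera calls.

## Working session

There is one attempt and no reset: what is moved stays moved. The work goes in short steps, Python scripts to look and compute and a tool call to move; the robot and the scene stay as the last step left them, time stands still between calls to the robot, and variables do not carry over. Pictures are saved under pics/ and viewed, at most 10 in all, crops included, and the job is handed in when it is done.

Besides the shell and the picture viewer there is one more tool, called as name(argument=value, ...) on one line, values as JSON. servo_tool: Moves the arm, as the interface text tells. Its arguments: {"type":"object","properties":{"deltas":{"type":"string"},"force":{"type":"number"}},"required":["deltas"]}

```bash
mkdir -p pics; python3 - <<'E'
from station import robot
import cv2,numpy as np
for n in("top","side"):
    cv2.imwrite(f"pics/{n}0.png",robot.camera(n)); c=robot.calibration(n); print(n,c)
s=robot.get_state();print(s["time_s"],s["eef_pos"],s["eef_rot"])
E
```

```text
top {'fx': 428.4994697908233, 'fy': 428.4994697908233, 'cx': 281.8286640455306, 'cy': 210.41857487229672, 'world_from_camera': array([[ 1.43681933e-02, -9.83869825e-01,  1.78307941e-01,
         3.47812909e+02],
       [-9.99827720e-01, -1.20411881e-02,  1.41258787e-02,
        -1.30538971e+01],
       [-1.17509864e-02, -1.78480185e-01, -9.83873334e-01,
         1.23646698e+03],
       [ 0.00000000e+00,  0.00000000e+00,  0.00000000e+00,
         1.00000000e+00]])}
side {'fx': 439.72941609007466, 'fy': 439.72941609007466, 'cx': 276.83093868410424, 'cy': 211.69419529199286, 'world_from_camera': array([[-9.78565433e-01, -1.14948891e-01,  1.70869672e-01,
         3.11679790e+02],
       [-2.05715898e-01,  5.83991902e-01, -7.85260739e-01,
         1.17456887e+03],
       [-9.52165372e-03, -8.03579623e-01, -5.95121103e-01,
         1.04310470e+03],
       [ 0.00000000e+00,  0.00000000e+00,  0.00000000e+00,
         1.00000000e+00]])}
0.1 [ 170.2543164  -522.66835701  303.11275424] [[-9.50869172e-01 -3.09592407e-01 -5.98783713e-04]
 [-3.09592973e-01  9.50867913e-01  1.54991304e-03]
 [ 8.95229128e-05  1.65914376e-03 -9.99998620e-01]]
```

View pics/top0.png

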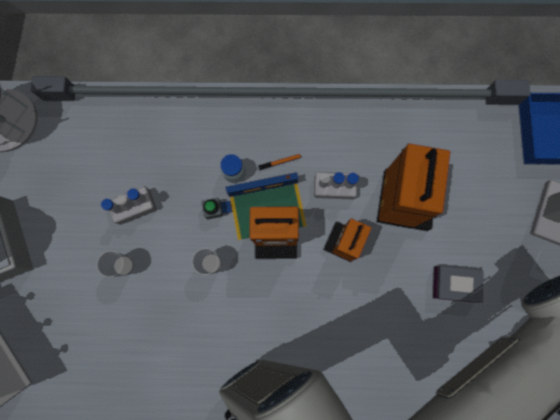

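View pics/side0.png

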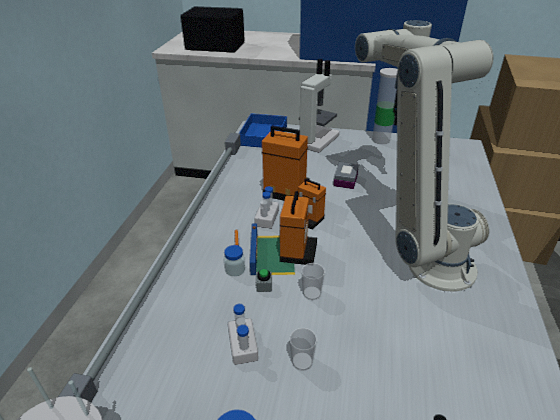

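The top view shows three orange boxes: large at (415,188), small at (350,240) and middle-sized at (274,232). The middle one fits, since it stands in the green bay before the blue stop (262,185). The green button is at (210,206). I'll enlarge it to confirm.

```bash
python3 - <<'E'
import cv2
a=cv2.imread("pics/top0.png")[160:275,190:320]
cv2.imwrite("pics/crop0.png",cv2.resize(a,None,fx=5,fy=5,interpolation=cv2.INTER_CUBIC))
E
```

```text
(no output)
```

View pics/crop0.png

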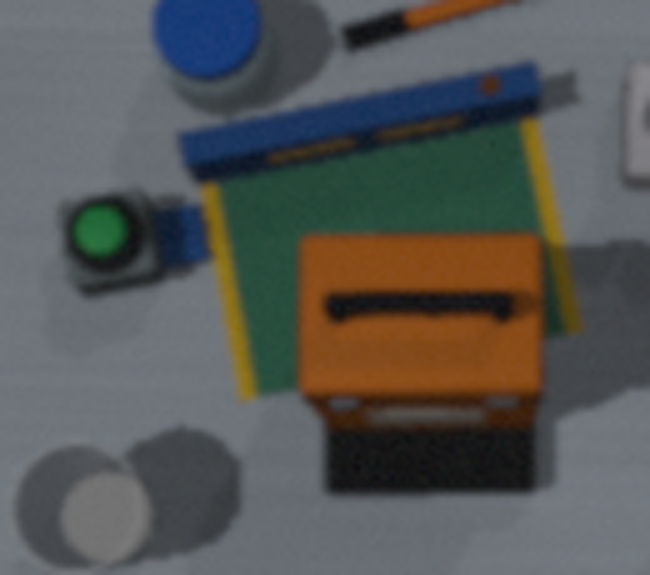

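```bash
cat > h.py <<'E'
import numpy as np
from station import robot
def px2w(c,uv,z):
    T=c["world_from_camera"]; d=T[:3,:3]@[(uv[0]-c["cx"])/c["fx"],(uv[1]-c["cy"])/c["fy"],1]
    p=T[:3,3]; return p+d*(z-p[2])/d[2]
def w2px(c,P):
    T=np.linalg.inv(c["world_from_camera"]); q=T[:3,:3]@P+T[:3,3]
    return np.array([c["fx"]*q[0]/q[2]+c["cx"],c["fy"]*q[1]/q[2]+c["cy"]])
E
python3 - <<'E'
from h import *
c=robot.calibration("top")
def f(x,y,z): return px2w(c,(190+(x+.5)/5-.5,160+(y+.5)/5-.5),z).round(1)[:2]
for n,x,y,z in [("boxFL",300,235,200),("boxFR",542,235,200),("boxBR",542,393,200),("boxBL",300,393,200),("handle",330,308,230),("handle",520,305,230),("footL",328,490,0),("footR",534,490,0),("footL30",328,430,30),("footR30",534,430,30),
 ("stopL",200,180,0),("stopR",540,120,0),("stoptopBL",180,135,60),("stoptopBR",535,65,60),("lineL",220,185,0),("lineL2",257,397,0),("lineR",523,122,0),("lineR2",563,330,0),("btn",100,230,55),("cup",107,515,100),("cupbase",70,508,0),("jar",207,30,85)]:
    print(n,f(x,y,z))
E
```

```text
boxFL [544.2  81.4]
boxFR [545.7 -37.8]
boxBR [467.6 -38.4]
boxBL [466.   79.2]
handle [503.4  63.4]
handle [506.  -26.9]
footL [433.   79.3]
footR [434.6 -39.2]
footL30 [464.7  78. ]
footR30 [466.2 -38.3]
stopL [614.5 159.7]
stopR [653.3 -40.9]
stoptopBL [627.4 163.6]
stoptopBR [670.5 -36.5]
lineL [611.6 147.8]
lineL2 [486.2 121.9]
lineR [651.9 -30.8]
lineR2 [527.7 -55.3]
btn [573.2 207.3]
cup [411.4 188.4]
cupbase [420.7 227.7]
jar [681.7 147. ]
```

The crop confirms the middle-sized box: top corners (300,235) to (542,393), foot edge y=490, stop ahead of it, button at (100,230). That gives:

- **Dock:** (633,59), yaw 0.196.
- **Box:** (506,21), yaw 0.013.

I'll push with the gripper open, so both fingers bear on the foot.

```bash
cat >> h.py <<'E'
def plan(x,y,z,psi):
    s=robot.get_state(); R=s["eef_rot"]; d=R.T@(np.array([x,y,z])-s["eef_pos"])/10
    p0=np.arctan2(-R[0,1],R[1,1])
    print("t",round(s["time_s"],2),"pos",s["eef_pos"].round(1),"psi",round(p0,3),"F",np.round(s["force"],1),"w",round(s["gripper_width"],1),"\n delta cm",d.round(2),"roll",round(p0-psi,3),"dist",round(np.linalg.norm(d)*10))
E
python3 - <<'E'
from h import *
print(robot.calibration("wrist")["T_tool_cam"].round(2))
plan(385,19,250,0.013)
E
```

```text
[[  0.    -0.96  -0.28  71.72]
 [  1.     0.    -0.    -1.09]
 [  0.    -0.28   0.96 -70.24]
 [  0.     0.     0.     1.  ]]
t 0.1 pos [ 170.3 -522.7  303.1] psi 0.315 F [-0.  -0.3  0.6] w 85.4 
 delta cm [-37.19  44.85   5.38] roll 0.302 dist 585
```

servo_tool(deltas="-37.2 44.9 5.4 0.302 0;-37.2 44.9 5.4 0.302 0;-37.2 44.9 5.4 0.302 0;-37.2 44.9 5.4 0.302 0;-37.2 44.9 5.4 0.302 0")

```text
time_s: 0.6
eef_pos: [259.4, -296.9, 281.1]
eef_rot: [[-1.0, -0.012, -0.0], [-0.012, 1.0, 0.0], [0.0, 0.0, -1.0]]
force: [1.6, -0.6, -0.0]
gripper_width: 85.1
grasp_force: 0.0
```

```bash
python3 -c "
from h import *
plan(385,19,250,0.013)"
```

```text
t 0.6 pos [ 259.4 -296.9  281.1] psi 0.012 F [ 1.6 -0.6 -0. ] w 85.1 
 delta cm [-12.93  31.43   3.13] roll -0.001 dist 341
```

servo_tool(deltas="-12.9 31.4 3.1 0 0;-12.9 31.4 3.1 0 0;-12.9 31.4 3.1 0 0;-12.9 31.4 3.1 0 0;-12.9 31.4 3.1 0 0")

```text
time_s: 1.1
eef_pos: [351.0, -65.2, 258.8]
eef_rot: [[-1.0, -0.013, 0.001], [-0.013, 1.0, 0.0], [-0.001, 0.0, -1.0]]
force: [2.4, -1.0, 0.9]
gripper_width: 85.5
grasp_force: 0.0
```

```bash
python3 -c "
from h import *
plan(385,19,130,0.013)"
```

```text
t 1.1 pos [351.  -65.2 258.8] psi 0.013 F [ 2.4 -1.   0.9] w 85.5 
 delta cm [-3.5   8.37 12.89] roll 0.0 dist 158
```

servo_tool(deltas="-3.5 8.4 12.9 0 0;-3.5 8.4 12.9 0 0;-3.5 8.4 12.9 0 0;-3.5 8.4 12.9 0 0;-3.5 8.4 12.9 0 0")

```text
time_s: 1.6
eef_pos: [384.4, 17.3, 128.8]
eef_rot: [[-1.0, -0.014, -0.003], [-0.014, 1.0, -0.002], [0.003, -0.002, -1.0]]
force: [-0.3, -0.2, 0.9]
gripper_width: 85.3
grasp_force: 0.0
```

```bash
python3 - <<'E'
from h import *
import cv2
plan(400,19,78,0.013)
a=robot.camera("top");b=robot.camera("wrist");s=robot.camera("side")
cv2.imwrite("pics/w1.png",np.hstack([cv2.resize(a[150:300,180:330],(400,400),interpolation=2),cv2.resize(s[170:300,230:360],(400,400),interpolation=2)]))
E
```

```text
t 1.6 pos [384.4  17.3 128.8] psi 0.014 F [-0.3 -0.2  0.9] w 85.3 
 delta cm [-1.58  0.15  5.08] roll 0.001 dist 53
```

View pics/w1.png

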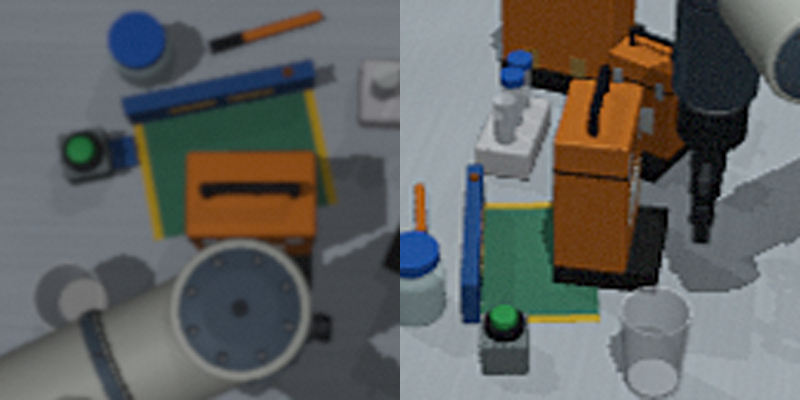

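The left half shows the wrist just behind the box (top edge at crop y=235). On the right, the fingertips hang at (702,242) with the thicker wrist housing above. I'll check that housing's clearance to the box.

```bash
python3 - <<'E'
from h import *
c=robot.calibration("side");s=robot.get_state();p=s["eef_pos"];print(p.round(1))
k=.325
for dz in (-73,-60,0,40,60,80,100,120,150):
    q=w2px(c,[p[0],p[1],p[2]+dz]); q2=w2px(c,[p[0]+50,p[1],p[2]+dz]); print(dz,[(400+(q[0]-230)/k).round(),((q[1]-170)/k).round()],"50mm=",((q2-q)[0]/k).round(1))
E
```

```text
[385.6  16.9 131.2]
-73 [np.float64(701.0), np.float64(224.0)] 50mm= -44.5
-60 [np.float64(702.0), np.float64(215.0)] 50mm= -44.8
0 [np.float64(705.0), np.float64(173.0)] 50mm= -45.9
40 [np.float64(708.0), np.float64(143.0)] 50mm= -46.6
60 [np.float64(709.0), np.float64(128.0)] 50mm= -47.0
80 [np.float64(710.0), np.float64(113.0)] 50mm= -47.4
100 [np.float64(711.0), np.float64(97.0)] 50mm= -47.8
120 [np.float64(712.0), np.float64(81.0)] 50mm= -48.3
150 [np.float64(714.0), np.float64(57.0)] 50mm= -48.9
```

servo_tool(deltas="-0.5 0.2 4.7 0 0;-1.5 0.2 4.7 0 0;-1.5 0.2 4.7 0 0")

```text
time_s: 2.05
eef_pos: [401.6, 19.0, 84.3]
eef_rot: [[-1.0, -0.012, 0.001], [-0.012, 1.0, -0.001], [-0.001, -0.001, -1.0]]
force: [0.1, -0.2, 0.7]
gripper_width: 85.4
grasp_force: 0.0
```

servo_tool(deltas="-0.4 0 0 0 0;-0.8 0 0 0 0;-1.2 0 0 0 0;-1.6 0 0 0 0;-2 0 0 0 0")

```text
time_s: 2.55
eef_pos: [418.8, 19.4, 82.8]
eef_rot: [[-1.0, -0.013, -0.003], [-0.013, 1.0, -0.0], [0.003, -0.0, -1.0]]
force: [-11.1, 2.7, 8.6]
gripper_width: 85.6
grasp_force: 5.6
```

```bash
python3 - <<'E'
from h import *
import cv2
plan(430,19,84,0.013)
a=robot.camera("top");s=robot.camera("side")
cv2.imwrite("pics/w2.png",np.hstack([cv2.resize(a[150:300,180:330],(400,400),interpolation=2),cv2.resize(s[170:300,230:360],(400,400),interpolation=2)]))
E
```

```text
t 2.55 pos [418.8  19.4  82.8] psi 0.013 F [-11.1   2.7   8.6] w 85.6 
 delta cm [-1.12 -0.06 -0.12] roll -0.0 dist 11
```

View pics/w2.png

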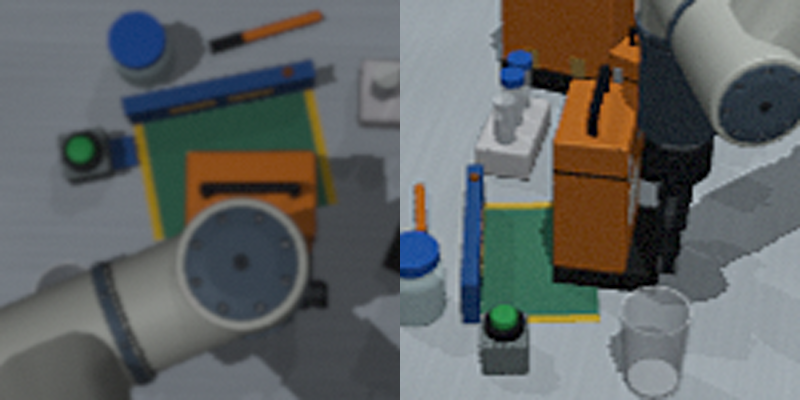

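The box stands unmoved (top-left corner 187,152). The fingers now touch the foot, and on the right the wrist housing clears the upper box. I'll push slowly while turning counter-clockwise.

servo_tool(deltas="-0.3 0.02 0 -0.013 0;-0.6 0.04 0 -0.026 0;-0.9 0.06 0 -0.04 0;-1.2 0.08 0 -0.052 0;-1.5 0.1 0 -0.065 0")

```text
time_s: 3.15
eef_pos: [430.7, 18.8, 81.8]
eef_rot: [[-0.997, -0.076, -0.011], [-0.076, 0.997, -0.004], [0.011, -0.003, -1.0]]
force: [-12.5, -3.6, 9.6]
gripper_width: 85.4
grasp_force: 5.7
```

```bash
python3 - <<'E'
from h import *
import cv2
plan(448.5,22.5,84,0.13)
a=robot.camera("top");s=robot.camera("side")
cv2.imwrite("pics/w3.png",np.hstack([cv2.resize(a[150:300,180:330],(400,400),interpolation=2),cv2.resize(s[170:300,230:360],(400,400),interpolation=2)]))
E
```

```text
t 3.15 pos [430.7  18.8  81.8] psi 0.076 F [-12.5  -3.6   9.6] w 85.4 
 delta cm [-1.8   0.24 -0.24] roll -0.054 dist 18
```

View pics/w3.png

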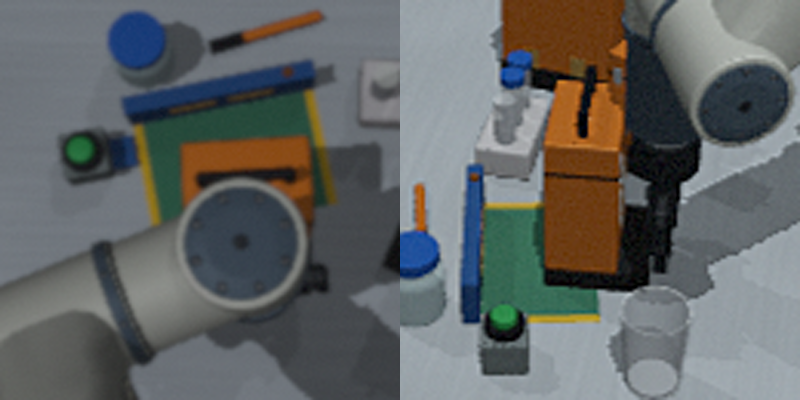

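Box slid about 12 mm, upright and turning counter-clockwise (top-left corner now 181,145). Continuing.

servo_tool(deltas="-0.36 0.04 -0.04 -0.012 0;-0.72 0.08 -0.08 -0.024 0;-1.08 0.12 -0.12 -0.036 0;-1.44 0.18 -0.16 -0.048 0;-1.8 0.24 -0.2 -0.06 0")

```text
time_s: 3.75
eef_pos: [452.5, 24.5, 84.6]
eef_rot: [[-0.99, -0.138, -0.001], [-0.138, 0.99, -0.0], [0.002, -0.0, -1.0]]
force: [-3.7, -1.5, -2.0]
gripper_width: 85.5
grasp_force: 1.9
```

```bash
python3 - <<'E'
from h import *
plan(473,27,84,0.20)
E
```

```text
t 3.75 pos [452.5  24.5  84.6] psi 0.138 F [-3.7 -1.5 -2. ] w 85.5 
 delta cm [-2.06 -0.03  0.06] roll -0.062 dist 21
```

servo_tool(deltas="-0.3 0 0 -0.012 0;-0.7 0 0 -0.024 0;-1.1 0.02 0 -0.036 0;-1.5 0.05 0 -0.05 0;-1.9 0.08 0 -0.06 0")

```text
time_s: 4.25
eef_pos: [471.8, 28.1, 84.9]
eef_rot: [[-0.98, -0.198, -0.0], [-0.198, 0.98, -0.0], [0.0, 0.0, -1.0]]
force: [-4.1, -2.4, -1.2]
gripper_width: 85.4
grasp_force: 2.0
```

```bash
python3 - <<'E'
from h import *
import cv2
plan(505.5,33.7,84,0.196)
a=robot.camera("top");s=robot.camera("side")
cv2.imwrite("pics/w4.png",np.hstack([cv2.resize(a[160:260,200:300],(400,400),interpolation=2),cv2.resize(s[170:270,230:330],(400,400),interpolation=2)]))
E
```

```text
t 4.25 pos [471.8  28.1  84.9] psi 0.199 F [-4.1 -2.4 -1.2] w 85.4 
 delta cm [-3.42 -0.12  0.09] roll 0.003 dist 34
```

View pics/w4.png

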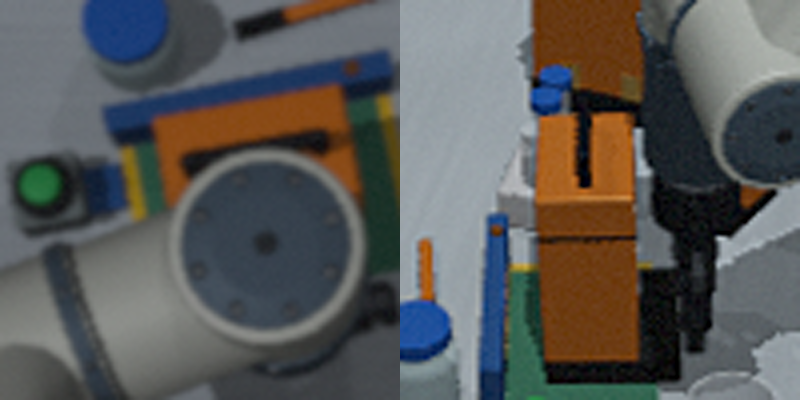

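The box's top front corners are at (152,120) and (345,88). It is upright and nearly parallel to the stop, so I'll measure it.

```bash
python3 - <<'E'
from h import *
c=robot.calibration("top")
D=np.array([633,59]);a=.196;R=np.array([[np.cos(a),-np.sin(a)],[np.sin(a),np.cos(a)]])
L=px2w(c,(238,190),200)[:2];Q=px2w(c,(286.2,182),200)[:2]
m=(L+Q)/2;print(L,Q,"dock mid",R.T@(m-D),"yaw",np.arctan2(-(L-Q)[0],(L-Q)[1])-a)
s=robot.get_state();print(R.T@(s["eef_pos"][:2]-D))
E
```

```text
[585.84145263 111.39247142] [607.64060631  -8.01661887] dock mid [-36.98874295  -0.11072913] yaw -0.015429890603686491
[-163.57968743    1.25110931]
```

servo_tool(deltas="-0.4 0 0 0 0;-0.8 0 0 0 0;-1.2 0 0 0 0;-1.6 0 0 0 0;-2 0 0 0 0")

```text
time_s: 4.85
eef_pos: [491.3, 32.1, 84.9]
eef_rot: [[-0.98, -0.197, -0.0], [-0.197, 0.98, 0.0], [0.0, 0.0, -1.0]]
force: [-4.3, -0.4, -2.7]
gripper_width: 85.1
grasp_force: 2.4
```

servo_tool(deltas="-0.3 0 0 0 0;-0.6 0 0 0 0;-0.9 0 0 0 0;-1.1 0 0 0 0;-1.3 0 0 0 0")

```text
time_s: 5.35
eef_pos: [504.0, 34.6, 84.9]
eef_rot: [[-0.981, -0.196, -0.0], [-0.196, 0.981, -0.0], [0.0, 0.0, -1.0]]
force: [-5.2, -0.9, -1.7]
gripper_width: 85.2
grasp_force: 2.4
```

```bash
python3 - <<'E'
from h import *
plan(505.5,33.7,84,0.196)
E
```

```text
t 5.35 pos [504.   34.6  84.9] psi 0.198 F [-5.2 -0.9 -1.7] w 85.2 
 delta cm [-0.14 -0.11  0.09] roll 0.002 dist 2
```

Still sliding freely at 5 N, so I'll go on in 1 mm rows until the stop is felt.

servo_tool(deltas="-0.1 0 0 0 0;-0.2 0 0 0 0;-0.3 0 0 0 0;-0.4 0 0 0 0")

```text
time_s: 5.75
eef_pos: [505.7, 34.7, 83.9]
eef_rot: [[-0.981, -0.196, -0.005], [-0.196, 0.981, -0.001], [0.005, -0.0, -1.0]]
force: [-8.9, -2.2, -3.2]
gripper_width: 85.3
grasp_force: 4.7
```

servo_tool(deltas="-0.1 0 0 0 0;-0.2 0 0 0 0;-0.3 0 0 0 0;-0.4 0 0 0 0;-0.4 0 0 0 0")

```text
time_s: 6.25
eef_pos: [506.6, 34.5, 83.0]
eef_rot: [[-0.98, -0.196, -0.012], [-0.196, 0.981, -0.003], [0.012, -0.001, -1.0]]
force: [-16.6, -3.9, 2.3]
gripper_width: 85.7
grasp_force: 7.2
```

Seated: 4 mm commanded gave under 1 mm of travel and 17 N. Backing off, then up.

servo_tool(deltas="0.8 0 0 0 0;2 0 0 0 0;4 0 0 0 0;7 0 0 0 0;8 0 0 0 0")

```text
time_s: 6.75
eef_pos: [433.2, 20.6, 86.0]
eef_rot: [[-0.98, -0.197, 0.004], [-0.197, 0.98, 0.002], [-0.005, 0.001, -1.0]]
force: [0.6, 0.9, 0.0]
gripper_width: 85.1
grasp_force: 0.0
```

servo_tool(deltas="2 0 -5 0 1;4 0 -10 0 1;6 0 -15 0 1;6 0 -20 0 1;6 0 -20 0 1")

```text
time_s: 7.25
eef_pos: [377.6, 9.2, 292.4]
eef_rot: [[-0.98, -0.198, 0.017], [-0.198, 0.98, 0.004], [-0.017, 0.001, -1.0]]
force: [0.8, 0.1, -0.3]
gripper_width: 12.0
grasp_force: 0.0
```

```bash
python3 - <<'E'
from h import *
import cv2
plan(576,206,280,0.196)
a=robot.camera("top");s=robot.camera("side")
cv2.imwrite("pics/w5.png",np.hstack([cv2.resize(a[160:260,200:300],(400,400),interpolation=2),cv2.resize(s[180:300,210:330],(400,400),interpolation=2)]))
E
```

```text
t 7.25 pos [377.6   9.2 292.4] psi 0.199 F [ 0.8  0.1 -0.3] w 12.0 
 delta cm [-23.32  15.37   1.65] roll 0.003 dist 280
```

View pics/w5.png

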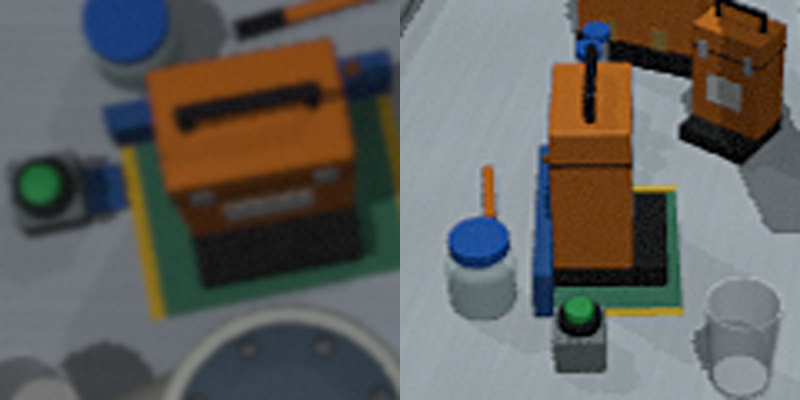

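The box stands upright against the stop: top corners (147,72), (333,40), (355,160), (168,193), foot edge (205,288) to (362,258). The button is at (38,185) in the top view and (580,308) in the side view.

```bash
python3 - <<'E'
from h import *
c=robot.calibration("top")
D=np.array([633,59]);a=.196;R=np.array([[np.cos(a),-np.sin(a)],[np.sin(a),np.cos(a)]])
f=lambda x,y,z:px2w(c,(200+x/4,160+y/4),z)[:2]
P=np.array([f(*q,200) for q in[(147,72),(333,40),(355,160),(168,193)]])
print("box dock",R.T@(P.mean(0)-D),"yaws",[round(np.arctan2(-(p-q)[0],(p-q)[1])-a,3) for p,q in((P[0],P[1]),(P[3],P[2]),(f(205,288,0),f(362,258,0)))])
F=(f(205,288,0)+f(362,258,0))/2;print("foot",R.T@(F-D))
# line check
print("lines y",[(R.T@(f(*q,0)-D)).round(1) for q in((162,316),(135,160))])
# triangulate button
s=robot.calibration("side")
def ray(c,u,v):
    T=c["world_from_camera"];d=T[:3,:3]@[(u-c["cx"])/c["fx"],(v-c["cy"])/c["fy"],1];return T[:3,3],d/np.linalg.norm(d)
p1,d1=ray(c,200+38/4,160+185/4);p2,d2=ray(s,264,272)
t=np.linalg.lstsq(np.c_[d1,-d2],p2-p1,rcond=None)[0];print("btn",p1+t[0]*d1,p2+t[1]*d2)
E
```

```text
box dock [-44.6918616   -0.19933082] yaws [np.float64(-0.009), np.float64(-0.006), np.float64(0.007)]
foot [-116.57824934   -0.53080289]
lines y [array([-131.5,   91.7]), array([-13.9,  92.4])]
btn [569.23088025 205.44506927  66.23852719] [566.29803119 205.26765574  65.65047948]
```

The box is home: foot face at -116.6 mm against -116, y ≈ 0, square within 0.01 rad. Next the button at about (572,206), top z ≈ 62. I'll swing out to the left with the fingers shut.

servo_tool(deltas="-4 5 -1 0 1;-6 10 -1 0 1;-8 14 -1 0 1;-10 16 -1 0 1;-14 16 -1 0 1")

```text
time_s: 7.85
eef_pos: [480.5, 197.1, 293.9]
eef_rot: [[-0.979, -0.201, 0.0], [-0.201, 0.979, 0.001], [-0.001, 0.001, -1.0]]
force: [-0.4, 0.9, 0.8]
gripper_width: 0.1
grasp_force: 0.0
```

```bash
python3 - <<'E'
from h import *
plan(572.5,206,200,0.196)
E
```

```text
t 7.85 pos [480.5 197.1 293.9] psi 0.203 F [-0.4  0.9  0.8] w 0.1 
 delta cm [-9.19 -0.99  9.4 ] roll 0.007 dist 132
```

servo_tool(deltas="-4 -0.5 2 0 1;-8 -1 4 0 1;-9.2 -1 8 0 1;-9.2 -1 11 0 1;-9.2 -1 12.5 0 1")

```text
time_s: 8.35
eef_pos: [571.9, 200.7, 164.4]
eef_rot: [[-0.981, -0.195, -0.005], [-0.195, 0.981, -0.003], [0.006, -0.002, -1.0]]
force: [0.8, 0.3, 0.4]
gripper_width: -0.1
grasp_force: 0.0
```

```bash
python3 - <<'E'
from h import *
import cv2
plan(572.5,206,140,0.196)
a=robot.camera("wrist");s=robot.camera("side")
cv2.imwrite("pics/w6.png",np.hstack([cv2.resize(a,(400,300)),cv2.resize(s[180:300,210:330],(400,300),interpolation=2)]))
E
```

```text
t 8.35 pos [571.9 200.7 164.4] psi 0.197 F [0.8 0.3 0.4] w -0.1 
 delta cm [-0.17  0.51  2.43] roll 0.001 dist 25
```

View pics/w6.png

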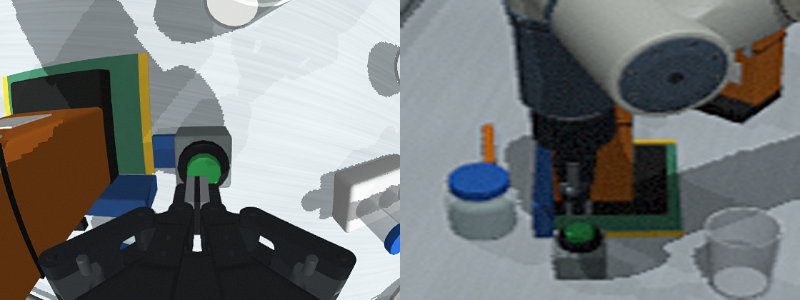

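The wrist view shows the shut fingertips (202,185) over the green button (204,168), nearly centred. Pressing down.

servo_tool(deltas="0 0.3 1 0 1;0 0.3 1.8 0 1;0 0.3 2.2 0 1;0 0.3 2.6 0 1;0 0.3 2.8 0 1")

```text
time_s: 8.95
eef_pos: [571.8, 204.2, 141.9]
eef_rot: [[-0.981, -0.197, 0.0], [-0.197, 0.981, 0.0], [-0.0, 0.0, -1.0]]
force: [0.8, -0.8, -0.2]
gripper_width: -0.1
grasp_force: 0.0
```

servo_tool(deltas="0 0 0.2 0 1;0 0 0.4 0 1;0 0 0.6 0 1")

```text
time_s: 9.25
eef_pos: [572.0, 204.3, 136.4]
eef_rot: [[-0.98, -0.197, 0.001], [-0.197, 0.98, 0.0], [-0.001, 0.0, -1.0]]
force: [-1.6, -0.2, 3.1]
gripper_width: 0.0
grasp_force: 1.6
```

Contact. Onward until it bottoms out.

servo_tool(deltas="0 0 0.2 0 1;0 0 0.4 0 1;0 0 0.6 0 1;0 0 0.7 0 1;0 0 0.7 0 1")

```text
time_s: 9.75
eef_pos: [572.0, 204.3, 133.3]
eef_rot: [[-0.98, -0.198, 0.003], [-0.198, 0.98, 0.0], [-0.003, -0.0, -1.0]]
force: [-11.3, -1.5, 25.7]
gripper_width: 0.1
grasp_force: 13.0
```

The triangulated top (z = 66) gives contact at TCP 139, so fully down at 133. That matches 133.3 with 26 N. A brief extra hold, then release.

servo_tool(deltas="0 0 0.1 0 1;0 0 0.1 0 1;0 0 0.1 0 1")

```text
time_s: 10.05
eef_pos: [572.0, 204.3, 133.2]
eef_rot: [[-0.98, -0.198, 0.004], [-0.198, 0.98, 0.001], [-0.004, -0.0, -1.0]]
force: [-13.3, -1.6, 31.3]
gripper_width: -0.1
grasp_force: 15.3
```

servo_tool(deltas="0 0 -1 0 1;0 0 -3 0 1;0 0 -7 0 1;0 0 -12 0 1;3 0 -16 0 1")

```text
time_s: 10.55
eef_pos: [544.0, 198.5, 289.3]
eef_rot: [[-0.981, -0.196, 0.001], [-0.196, 0.981, -0.0], [-0.001, -0.001, -1.0]]
force: [0.2, -0.0, 0.6]
gripper_width: 0.2
grasp_force: 0.0
```

servo_tool(deltas="4 0 -1 0 1;8 0 -1 0 1;12 0 -1 0 1;14 0 -1 0 1;14 0 -1 0 1")

```text
time_s: 11.05
eef_pos: [403.2, 170.2, 298.5]
eef_rot: [[-0.98, -0.198, 0.001], [-0.198, 0.98, 0.002], [-0.001, 0.001, -1.0]]
force: [1.5, -0.3, 0.4]
gripper_width: -0.0
grasp_force: 0.0
```

```bash
python3 - <<'E'
from h import *
import cv2
plan(0,0,0,0)
a=robot.camera("top");s=robot.camera("side")
cv2.imwrite("pics/w7.png",np.hstack([cv2.resize(a[130:280,180:380],(400,300)),cv2.resize(s[150:360,200:340],(400,600),interpolation=2)[:300]]))
E
```

```text
t 11.05 pos [403.2 170.2 298.5] psi 0.199 F [ 1.5 -0.3  0.4] w -0.0 
 delta cm [42.92 -8.76 29.79] roll 0.199 dist 530
```

View pics/w7.png

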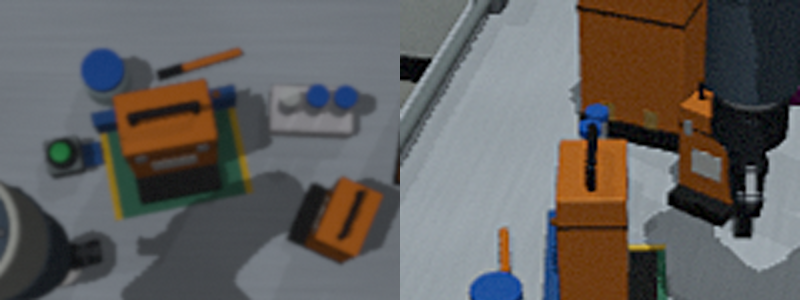

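The box is upright against the stop (top 165,115) and centred between the yellow lines. The button (60,153) has been released, and the rack, jar and marker are where they were.

```bash
python3 -c "
from station import robot
print(robot.hand_in())"
```

```text
the job is handed in; nothing more can be done
None
```

I slid the middle-sized battery box home, square against the blue stop and centred between the yellow lines. Then I pressed the green button fully down, released it, and handed the job in at about 11 s of the 51 s allowed; no verdict came back.

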